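# Free the seized clamp and locate the bracket

### The job

The clamp knob on the grey fixture has seized with its strap down: break it loose with a short firm twist anticlockwise (seen from above), then keep turning it freely until it reaches its stop and the strap is fully raised. Then slide the bracket under the raised strap so that it lies flat, fully home against both dowels and the end stop, and let go. Leave the piston, the oil filter and the wrench where they are.

Things in the scene. Friction and masses are not known exactly. Their poses are not given: they have to be found in the camera images.
- fixture: Grey bed fixed to the bench, 190 x 270 x 16 mm; its place and yaw (within 0.35 rad) vary. Origin at bench level, straight below where the bracket's centre must end up; x axis towards the two dowels, y axis towards the end stop, z up. The bed spans x -130 to 60, y -150 to 120 mm, top face at z 16 mm.
- dowels (a point): Midway between the two upright steel dowels, at their foot: fixture x 41, y 0, z 16 mm; axes as the fixture's. Each dowel is 12 mm in diameter, 16 mm tall and stands 40 mm to either side along y. Their bracket side is the line fixture x = 35 mm.
- end_stop (a point): Middle of the end stop's face, at its foot (fixture x 0, y 60, z 16 mm; axes as the fixture's). The end stop is the front of the dark steel clamp tower: two upright cheeks with the strap between. The tower spans x -27 to 27, y 60 to 110 mm, top at z 66 mm.
- strap_tip (a point): Middle of the lower front edge of the clamp strap, a steel bar 30 mm wide and 12 mm thick that juts from between the tower's cheeks over the bed, as far as fixture y = 35 mm. Seized, its underside is only 4 mm above the bed and blocks the bracket; the knob's full turn raises it 20 mm, to 24 mm above the bed.
- knob_grip (a point): Centre of the black cross knob on the tower: on its upright axis, mid height of the arms (fixture x 0, y 85, z 90 mm). Two crossed bars, each 56 mm end to end, 14 wide, 24 high (z 78 to 102 mm), 32 mm hub up to z 104 mm, 12 mm free below the arms. The point turns with the knob, bars along its x and y (at 0: the fixture's). Grasp from above over opposite arm ends, 56 mm apart.
- knob (a joint): Angle of the cross knob, rad, growing anticlockwise seen from above: 0 seized (the start), stop at 2.2 with the strap fully up. About 0.5 N m breaks it loose; the drag falls to about half by 0.25 rad and from 0.4 rad on is only about 0.05 N m. It stays where it is left; turned back below 0.4 it binds again. Grip it firmly, 25 N or more; regrasp as needed.
- bracket: Loose aluminium plate 70 (x) x 120 (y) x 12 mm, round central boss 24 mm in diameter, 34 mm high (top 46 mm above the underside); 0.3 kg. Origin: centre of underside. Starts flat on the bed, within 0.25 rad of the fixture's axes, 20-70 mm short of home in x, 45-75 mm in y. Home: fixture x 0, y 0, z 16 mm, axes parallel. Boss gripped firmly along fixture x, it turns with the gripper.
- piston: Bystander: aluminium piston, 78 mm diameter, 70 mm high, standing on the bench. Origin at the centre of its underside.
- filter: Bystander: blue oil filter can, 68 mm diameter, 85 mm high, standing on the bench. Origin at the centre of its underside.
- wrench: Bystander: steel wrench about 190 mm long, lying on the bench along its own x axis.

How it is judged:
By the outcome, as a careful person would: the job done as asked, in the order asked, and still so for the second after the job is handed in, with the robot touching nothing.
It also fails if it takes over 58 s, if anything falls off the work surface, if the arm or the gripper's body presses on something with over 40 N, if the wrist force passes 120 N, or if a joint passes its speed limit or range.

### The arm

A 7-joint arm with a two-finger parallel gripper is mounted at the origin on the work surface. World frame = base frame: x ahead of the robot, y to its left, z up, the work surface at z = 0. Lengths are in mm, angles in rad, forces in N, time in s.
With the tool pointing down it reaches from about 400 to 900 mm from the base axis. Payload 5.6 kg.
Tool frame: the origin (TCP) lies midway between the tips of the shut fingers; the grasp point (between the pads) lies 19 mm behind it; y points along the fingers, x is the direction in which the jaws open and shut, and the axes are right-handed (so a half turn about y gives the same grasp; the last joint's range is limited). The gripper opens to 92 mm and grips with 3 to 60 N. Pads are 20 mm wide; open, the fingers measure 128 mm over their backs; the gripper's body (75 mm by 189 mm) begins 69 mm behind the grasp point.
Start: joints at [-1.372, 0.468, -0.012, 1.603, 0.006, 1.071, -0.056], TCP at [155.685, 631.087, 214.592] pointing down, gripper open.
Joint ranges: [-2.53, 2.53], [-0.31, 2.02], [-1.57, 1.55], [0.28, 2.44], [-1.29, 4.43], [0.15, 1.84], [-2.92, 2.92]. Speed limits (rad/s): [2.57, 2.57, 3.14, 3.14, 3.14, 3.14, 3.14].

### API

Orientations are given as a unit quaternion [w, x, y, z].
In Python, from cell import telemetry, get_image, job_done gives the robot as it stands. The module is installed in compiled form; this text tells all that it offers.
- The arm moves only by the tool move_arm, never from a script. Its arguments are lists of equal length, an entry for each row: "gripper": the opening, from 0 (shut) to 1 (fully open); "offset": the shift along the tool's x, y, z in mm, a list of three; "twist": the turn about the tool's y in rad. A call has 1 to 12 rows; each row shifts and turns the commanded pose from where the row before left it, along the tool's axes as they then stand; what a row does not reach is not made up. A row lasts 1/10 s, in which the tool goes at most 50 mm and 8.59 degrees, less where a joint would pass 70% of its speed; a pose out of reach is approached as far as the arm can. A call is refused whole if a number of a shift passes 50 or a number of a turn 0.15, either way. A call with a gripper value outside its range is refused whole. The fingers move at their own pace and stop on an object; "squeeze" is the grip in N (left out, the last holds). Time passes only in rows, so rows that do not move let the fingers close. It gives the time, the measured TCP pose, the force and the opening at its end, in the units of the state.
- telemetry.observe(): the state, without advancing time (a new reading comes with each control period).
- get_image(name): name is "side" or "top" or "wrist"; returns a dict with "image" (400x640x3 uint8, red, green, blue), "fov_y" (degrees; the focal length in pixels is half the picture's height over the tangent of half this angle, whatever the lens; pixels are square), "cx", "cy" (the principal point, pixels), "dist_coeffs" ([k1, k2, p1, p2, k3] as OpenCV has them; the pictures are not rectified), "R" (3x3) and "t" (3): a world point X has camera coordinates R X + t. Camera axes: x right, y down, z forward; pixel columns grow to the right and rows downward; lengths in mm; the calibration is good to about 2 mm. A picture is of the moment at which its call begins. There is no depth.
- job_done(): hands the job in, once; it reports no verdict.
The state is a dict: "clock": time; "joint_positions": joint angles; "qvel": joint speeds; "joint_efforts": joint torques, N m; "tcp_pos": TCP position; "ee_rot": TCP orientation; "ft_force": force on the tool from outside, world axes, zero at the start; "wrist_torque": the same for the moment, N m; "gripper_width": opening from 0.0 (shut) to 1.0 (fully open).
Only numpy, scipy, OpenCV 4.12 (cv2) and the standard library are available. Lean on these libraries where they do the work, as an engineer would, in place of code of your own. Each camera call takes 0.05 s, during which the arm holds its last target. There are 200 camera calls.

## Working session

There is one attempt and no reset: what is moved stays moved. The work goes in short steps, Python scripts to look and compute and a tool call to move; the robot and the scene stay as the last step left them, time stands still between calls to the robot, and variables do not carry over. Pictures are saved under pics/ and viewed, about 8 in all and at most 12, crops included, and the job is handed in when it is done.

Besides the shell and the picture viewer there is one more tool, called after ">>>" by a JSON object that holds its "op" and its "data". move_arm: Moves the arm, as the interface text tells. Its arguments: {"type":"object","properties":{"gripper":{"type":"array"},"offset":{"type":"array"},"twist":{"type":"array"},"squeeze":{"type":"number"}},"required":["gripper","offset","twist"]}

```bash
mkdir -p pics; cat > h.py <<'E'
import numpy as np, cv2
from cell import telemetry, get_image, job_done
def cam(n):
    d=get_image(n); im=np.array(d["image"]); h=im.shape[0]
    f=h/2/np.tan(np.radians(d["fov_y"])/2)
    K=np.array([[f,0,d["cx"]],[0,f,d["cy"]],[0,0,1.]])
    return dict(im=im,K=K,D=np.array(d["dist_coeffs"],float),R=np.array(d["R"]),t=np.array(d["t"]))
def save(c,n): cv2.imwrite("pics/"+n,c["im"][:,:,::-1])
def ray(c,uv,z):
    p=cv2.undistortPoints(np.array(uv,float).reshape(-1,1,2),c["K"],c["D"]).reshape(-1,2)
    d=np.c_[p,np.ones(len(p))]@c["R"]; o=-c["R"].T@c["t"]
    return o+d*((z-o[2])/d[:,2])[:,None]
def proj(c,X):
    r,_=cv2.Rodrigues(c["R"]); return cv2.projectPoints(np.array(X,float).reshape(-1,1,3),r,c["t"],c["K"],c["D"])[0].reshape(-1,2)
E
python3 - <<'E'
from h import *
import pickle
for n in("side","top","wrist"):
    c=cam(n); save(c,n+"0.png"); pickle.dump(c,open(n+"0.pkl","wb")); print(n,(-c["R"].T@c["t"]).round(),c["R"].round(2).tolist(),c["K"][0,0],c["D"])
print(telemetry.observe())
E
```

```text
side [-176. -688.  740.] [[0.69, -0.72, -0.0], [-0.42, -0.39, -0.82], [0.59, 0.57, -0.57]] 419.7385986556391 [-0.06419749  0.          0.          0.          0.        ]
top [ 353.   -3. 1268.] [[-0.03, -1.0, 0.0], [-0.99, 0.03, -0.15], [0.15, -0.0, -0.99]] 431.8797866797938 [-0.02700918  0.          0.          0.          0.        ]
wrist [ 89. 647. 385.] [[0.24, 0.97, -0.0], [0.94, -0.23, 0.25], [0.24, -0.06, -0.97]] 356.99042052256084 [-0.0296654  0.         0.         0.         0.       ]
{'clock': 0.15, 'joint_positions': array([-1.3719999 ,  0.4681846 , -0.01158749,  1.60338914,  0.00600194,
        1.07142175, -0.05629487]), 'qvel': array([ 0.00061782, -0.00125193,  0.00205993, -0.00347158,  0.00098423,
       -0.00074004, -0.00071478]), 'joint_efforts': array([ 1.15960574e-03, -5.20950544e+01, -1.23166566e-02, -2.43976271e+01,
       -5.67413215e-02,  1.52413803e-02,  1.17921891e-04]), 'tcp_pos': array([155.60571661, 630.64075213, 213.86236794]), 'ee_rot': array([-0.5563392 ,  0.55699691,  0.43567299, -0.43638306]), 'ft_force': array([ 0.14659369,  0.57579032, -0.54643179]), 'wrist_torque': array([ 0.0240248 , -0.03031749, -0.01439577]), 'gripper_width': 0.9965831435819815}
```

View pics/top0.png

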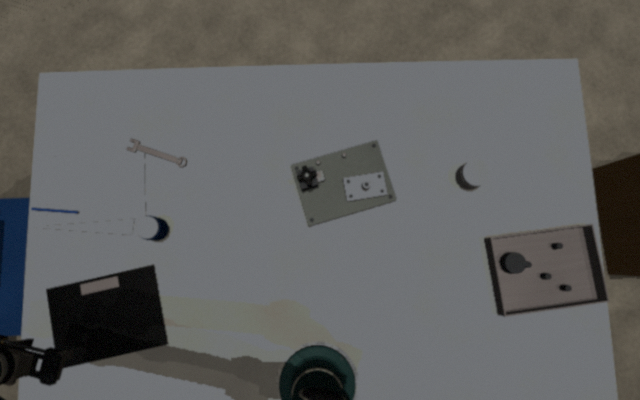

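View pics/side0.png

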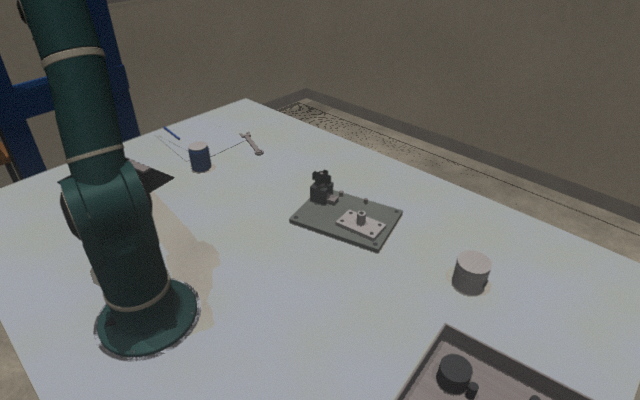

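The top view shows the fixture with bed corners near (291,166), (378,140), (396,199) and (309,226). The knob is at (308,178), the dowels at (318,163) and (345,155), and the bracket at (366,186). The side view agrees.

```bash
python3 - <<'E'
from h import *
import pickle
from scipy.spatial.transform import Rotation as Ro
c=pickle.load(open("top0.pkl","rb"))
P=ray(c,[(291,166),(378,140),(396,199),(309,226)],16); print(P.round())
# local corners: (60,120),(60,-150),(-130,-150),(-130,120)
A=np.array([(60,120),(60,-150),(-130,-150),(-130,120)],float);B=P[:,:2]
a=A-A.mean(0);b=B-B.mean(0);y=np.arctan2((a[:,0]*b[:,1]-a[:,1]*b[:,0]).sum(),(a*b).sum())
R=np.array([[np.cos(y),-np.sin(y)],[np.sin(y),np.cos(y)]]);o=B.mean(0)-R@A.mean(0)
print("yaw",y,"origin",o,(A@R.T+o-B).round(1), "knob",R@[0,85]+o)
s=telemetry.observe();q=s["ee_rot"];M=Ro.from_quat([q[1],q[2],q[3],q[0]]).as_matrix();print(M.round(3))
w=pickle.load(open("wrist0.pkl","rb"))
print("cam in tool",M.T@(-w["R"].T@w["t"]-s["tcp_pos"]),"cam axes in tool",(w["R"]@M).round(3))
print(ray(c,[(366,186)],62))
E
```

```text
[[ 621.   57.   16.]
 [ 693. -205.   16.]
 [ 514. -248.   16.]
 [ 442.    8.   16.]]
yaw 0.26485691503114966 origin [597.43357367 -73.29466131] [[ 2.9  1.3]
 [ 1.4  2.2]
 [-2.7 -3.7]
 [-1.6  0.1]] knob [575.18302378   8.74138582]
[[ 0.24  -0.    -0.971]
 [ 0.971 -0.001  0.24 ]
 [-0.001 -1.    -0.   ]]
cam in tool [  -0.60086865 -171.03947523   68.25246063] cam axes in tool [[ 1.    -0.     0.   ]
 [ 0.    -0.247 -0.969]
 [ 0.     0.969 -0.247]]
[[ 547.50379061 -156.41083563   62.        ]]
```

>>> {"op": "move_arm", "data": {"gripper": [1,1,1,1,1,1,1,1,1,1,1,1], "offset": [[-33,-3,-35],[-33,-3,-35],[-33,-3,-35],[-33,-3,-35],[-33,-3,-35],[-33,-3,-35],[-33,-3,-35],[-33,-3,-35],[-33,-3,-35],[-33,-3,-35],[-33,-3,-35],[-33,-3,-35]], "twist": [0,0,0,0,0,0,0,0,0,0,0,0]}}

```text
clock: 1.35
tcp_pos: [469.2, 144.2, 250.9]
ee_rot: [0.557, -0.557, -0.436, 0.436]
ft_force: [1.1, 0.0, 0.1]
gripper_width: 1.001
```

>>> {"op": "move_arm", "data": {"gripper": [1,1,1,1,1,1,1,1,1,1,1,1], "offset": [[-33,0,-35],[-33,0,-35],[-33,0,-35],[-33,0,-35],[0,0,0],[0,0,0],[0,0,0],[0,0,0],[0,0,0],[0,0,0],[0,0,0],[0,0,0]], "twist": [0,0,0,0,0.14,0.14,0.14,0.14,0.14,0.14,0.14,0.14]}}

```text
clock: 2.55
tcp_pos: [572.7, -15.6, 250.4]
ee_rot: [0.704, -0.703, -0.072, 0.072]
ft_force: [-0.1, -0.2, 0.1]
gripper_width: 1.0
```

>>> {"op": "move_arm", "data": {"gripper": [1,1,1,1,1,1,1,1,1,1,1,1], "offset": [[0,0,0],[0,0,0],[0,0,0],[0,0,0],[0,0,0],[0,0,0],[0,0,0],[0,0,0],[0,0,0],[0,0,0],[0,0,0],[0,0,0]], "twist": [0.14,0.14,0.14,0.14,0.14,0.14,0.14,0.14,0.14,0.14,0.11,0]}}

```text
clock: 3.75
tcp_pos: [572.7, -15.5, 250.3]
ee_rot: [-0.562, 0.563, -0.428, 0.428]
ft_force: [-0.6, 0.0, -0.3]
gripper_width: 1.002
```

```bash
cat >> h.py <<'E'
from scipy.spatial.transform import Rotation as Ro
def pose(pr=True):
    s=telemetry.observe();q=s["ee_rot"];M=Ro.from_quat([q[1],q[2],q[3],q[0]]).as_matrix()
    if pr: print("t",s["clock"],"tcp",s["tcp_pos"].round(1),"phi",round(np.arctan2(M[1,0],M[0,0]),4),"down",M[:,1].round(3),"F",s["ft_force"].round(1),"T",s["wrist_torque"].round(2),"w",round(s["gripper_width"]*92,1),"q7",s["joint_positions"][6].round(2))
    return s,M
E
python3 - <<'E'
from h import *
import pickle
pose();c=cam("wrist");save(c,"w1.png");pickle.dump(c,open("w1.pkl","wb"))
E
```

```text
t 3.75 tcp [572.7 -15.5 250.3] phi -1.3011 down [-0.001 -0.001 -1.   ] F [-0.6  0.  -0.3] T [-0.04  0.11  0.05] w 92.1 q7 -0.98
```

View pics/w1.png

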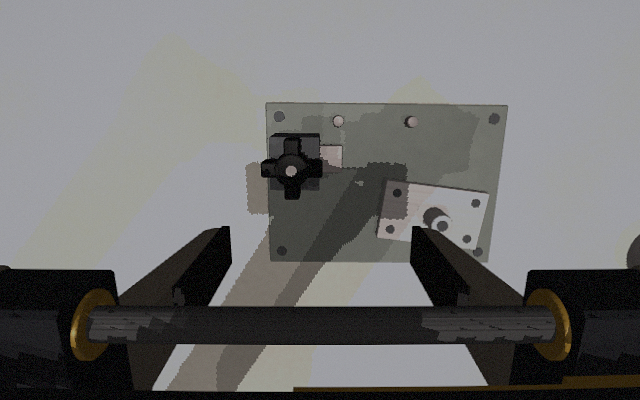

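The wrist view shows the bed corners near (265,102), (508,105), (487,262) and (270,262). The dowel tops are at (338,121) and (411,122), the knob hub at (291,171), the bracket corners at (387,179), (489,192), (480,248) and (377,237), and the boss top at (441,224).

```bash
python3 - <<'E'
from h import *
import pickle
c=pickle.load(open("w1.pkl","rb"));im=c["im"]
g=cv2.cvtColor(im,cv2.COLOR_RGB2GRAY)
def sub(p,w=4): return cv2.cornerSubPix(g,np.array(p,np.float32).reshape(-1,1,2),(w,w),(-1,-1),(3,50,.01)).reshape(-1,2)
bc=sub([(265,102),(508,105),(487,262),(270,262)]);print("bed px",bc.round(1).tolist())
A=np.array([(60,120),(60,-150),(-130,-150),(-130,120)],float)
def fit(A,B):
    a=A-A.mean(0);b=B-B.mean(0);y=np.arctan2((a[:,0]*b[:,1]-a[:,1]*b[:,0]).sum(),(a*b).sum())
    R=np.array([[np.cos(y),-np.sin(y)],[np.sin(y),np.cos(y)]]);o=B.mean(0)-R@A.mean(0);return y,R,o,(A@R.T+o-B)
y,R,o,r=fit(A,ray(c,bc,16)[:,:2]);print("bed",y,o,r.round(1).tolist())
loc=lambda uv,z:((ray(c,uv,z)[:,:2]-o)@R).round(1).tolist()
print("dowels",loc([(338,121),(411,122)],32),"hub",loc([(291,171)],104), "screws",loc([(279,116.5),(494,118),(282,251),(478,252)],16))
pc=sub([(387,179),(489,192),(480,248),(377,237)]);print("br px",pc.round(1).tolist())
yb,Rb,ob,rb=fit(np.array([(35,60),(35,-60),(-35,-60),(-35,60)],float),ray(c,pc,28)[:,:2])
print("bracket yaw rel",yb-y,"origin local",((ob-o)@R).round(1),rb.round(1).tolist(),"boss",loc([(441,224)],62))
print("tips",loc([(291,138),(292,198),(262,170),(321,171)],100))
crop=cv2.resize(im[85:275,240:520],None,fx=2.8,fy=2.8,interpolation=cv2.INTER_CUBIC);crop=cv2.convertScaleAbs(crop,alpha=1.5)
cv2.imwrite("pics/w1c.png",crop[:,:,::-1])
E
```

```text
bed px [[265.5, 101.80000305175781], [507.5, 104.5999984741211], [487.0, 262.0], [269.8999938964844, 260.6000061035156]]
bed 0.2612887674156121 [600.1404102  -69.26623937] [[0.2, 0.8], [0.6, -0.7], [-0.1, -0.6], [-0.6, 0.5]]
dowels [[40.2, 39.8], [40.0, -38.6]] hub [[-1.3, 84.8]] screws [[43.9, 104.6], [44.9, -135.7], [-116.7, 104.2], [-116.4, -136.6]]
br px [[387.20001220703125, 179.89999389648438], [488.70001220703125, 193.8000030517578], [480.0, 248.0], [376.3999938964844, 236.3000030517578]]
bracket yaw rel -0.110624380937026 origin local [-65.6 -73.1] [[0.3, -0.1], [2.7, -1.5], [-1.8, 3.3], [-1.2, -1.8]] boss [[-64.8, -70.7]]
tips [[27.9, 84.8], [-27.5, 84.5], [-1.3, 111.6], [-1.8, 57.7]]
```

View pics/w1c.png

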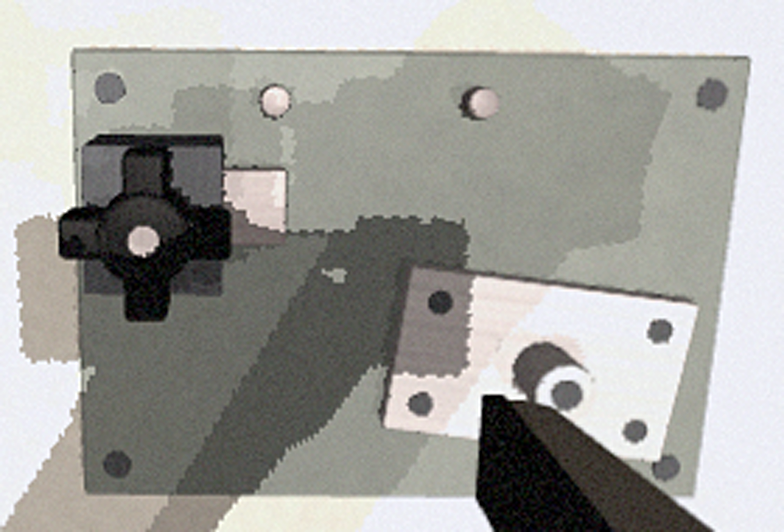

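The bed, dowels, hub and boss agree to about 1.5 mm. The fixture is at (600.1, -69.3) with yaw 0.261. Next is the knob.

>>> {"op": "move_arm", "data": {"gripper": [1,1,1,1,1,1,1,1,1], "offset": [[-26,0,12],[0,35,0],[0,35,0],[0,35,0],[0,30,0],[0,20,0],[0,14,0],[0,8,0],[0,0,0]], "twist": [0.009,0,0,0,0,0,0,0,0]}}

```text
clock: 4.7
tcp_pos: [577.3, 12.5, 73.1]
ee_rot: [-0.561, 0.561, -0.431, 0.43]
ft_force: [0.3, -0.1, -0.3]
gripper_width: 1.004
```

>>> {"op": "move_arm", "data": {"gripper": [0.75,0.65,0.55,0.5,0.5,0.5,0.5], "offset": [[0,0,0],[0,0,0],[0,0,0],[0,0,0],[0,0,0],[0,0,0],[0,0,0]], "twist": [0,0,0,0,0,0,0], "squeeze": 45}}

```text
clock: 5.4
tcp_pos: [577.6, 13.3, 73.9]
ee_rot: [0.561, -0.561, 0.431, -0.43]
ft_force: [-1.5, 3.2, 5.8]
gripper_width: 0.605
```

```bash
python3 - <<'E'
from h import *
pose()
E
```

```text
t 5.4 tcp [577.6  13.3  73.9] phi -1.3096 down [ 0.     0.001 -1.   ] F [-1.5  3.2  5.8] T [ 0.57  0.58 -0.1 ] w 55.7 q7 -0.86
```

>>> {"op": "move_arm", "data": {"gripper": [0.5,0.5,0.5,0.5,0.5], "offset": [[0,0,0],[0,0,0],[0,0,0],[0,0,0],[0,0,0]], "twist": [-0.1,-0.1,-0.1,-0.1,-0.1]}}

```text
clock: 5.9
tcp_pos: [577.4, 13.6, 73.9]
ee_rot: [0.651, -0.65, 0.278, -0.277]
ft_force: [-1.8, 3.6, 5.1]
gripper_width: 0.609
```

```bash
python3 - <<'E'
from h import *
pose()
E
```

```text
t 5.9 tcp [577.4  13.6  73.9] phi -0.8055 down [-0.     0.002 -1.   ] F [-1.8  3.6  5.1] T [ 0.7   0.7  -0.05] w 56.0 q7 -0.44
```

>>> {"op": "move_arm", "data": {"gripper": [0.5,0.5,0.5,0.5,0.5,0.5,0.5,0.5,0.5,0.5,0.5,0.5], "offset": [[0,0,0],[0,0,0],[0,0,0],[0,0,0],[0,0,0],[0,0,0],[0,0,0],[0,0,0],[0,0,0],[0,0,0],[0,0,0],[0,0,0]], "twist": [-0.14,-0.14,-0.14,-0.14,-0.14,-0.14,-0.14,-0.14,-0.14,-0.14,-0.14,-0.1]}}

```text
clock: 7.1
tcp_pos: [576.3, 13.7, 73.9]
ee_rot: [0.647, -0.645, -0.286, 0.287]
ft_force: [-5.7, 3.5, 8.5]
gripper_width: 0.603
```

>>> {"op": "move_arm", "data": {"gripper": [0.5,0.5,0.5,0.5], "offset": [[0,0,0],[0,0,0],[0,0,0],[0,0,0]], "twist": [-0.04,-0.03,-0.03,0]}}

```text
clock: 7.5
tcp_pos: [576.7, 13.4, 73.9]
ee_rot: [0.634, -0.632, -0.315, 0.315]
ft_force: [-4.1, 2.7, 7.1]
gripper_width: 0.605
```

```bash
python3 - <<'E'
from h import *
pose()
E
```

```text
t 7.5 tcp [576.7  13.4  73.9] phi 0.924 down [-0.002  0.003 -1.   ] F [-4.1  2.7  7.1] T [ 0.77  1.   -1.58] w 55.7 q7 0.99
```

>>> {"op": "move_arm", "data": {"gripper": [0.6,0.8,1,1,1,1,1,1,1,1], "offset": [[0,0,0],[0,0,0],[0,0,0],[0,-20,0],[0,-40,0],[0,-45,0],[0,-45,0],[0,-30,0],[0,0,0],[0,0,0]], "twist": [0.02,0,0,0,0,0.12,0.13,0.13,0.13,0.13]}}

```text
clock: 8.5
tcp_pos: [578.3, 12.1, 254.8]
ee_rot: [-0.701, 0.701, 0.094, -0.092]
ft_force: [-0.3, 0.2, -0.4]
gripper_width: 1.002
```

>>> {"op": "move_arm", "data": {"gripper": [1,1], "offset": [[0,0,0],[0,0,0]], "twist": [0.12,0]}}

```text
clock: 8.7
tcp_pos: [577.6, 12.2, 253.4]
ee_rot: [-0.705, 0.705, 0.053, -0.053]
ft_force: [0.2, 0.5, -0.1]
gripper_width: 1.0
```

```bash
python3 - <<'E'
from h import *
import pickle
pose();c=cam("wrist");save(c,"w2.png");pickle.dump(c,open("w2.pkl","wb"))
s=cam("side");pickle.dump(s,open("s2.pkl","wb"));k=cv2.resize(s["im"][150:260,270:430],None,fx=3,fy=3,interpolation=cv2.INTER_CUBIC)
im=np.zeros((400,640+160,3),np.uint8);cv2.imwrite("pics/w2s.png",np.hstack([cv2.convertScaleAbs(cv2.resize(c["im"],(480,300)),alpha=1.4),cv2.convertScaleAbs(cv2.resize(k,(320,300)),alpha=1.6)])[:,:,::-1])
E
```

```text
t 8.7 tcp [577.6  12.2 253.4] phi 0.1496 down [ 0.    -0.001 -1.   ] F [ 0.2  0.5 -0.1] T [-0.09  0.08  0.05] w 92.0 q7 0.2
```

View pics/w2s.png

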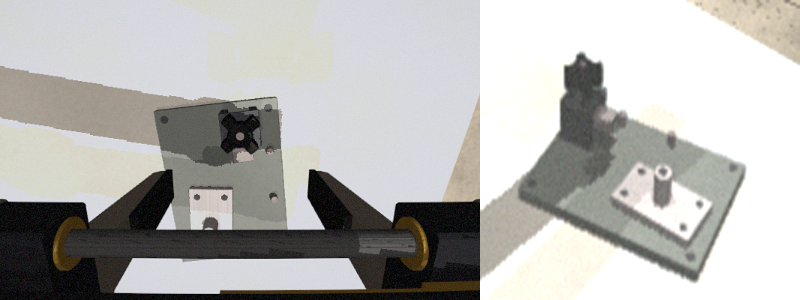

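The knob now stands in an X (about 0.63 rad past the arms' symmetry) and the side crop shows the strap raised. The bracket's tower-side edge is at about (253,250) to (309,250) in the full wrist picture, and the boss top is at (361,213) in the side picture.

```bash
python3 - <<'E'
from h import *
import pickle
o=np.array([600.14,-69.27]);y=.2613;R=np.array([[np.cos(y),-np.sin(y)],[np.sin(y),np.cos(y)]])
L=lambda P:((P[:,:2]-o)@R).round(1).tolist()
c=pickle.load(open("w2.pkl","rb"));g=cv2.cvtColor(c["im"],cv2.COLOR_RGB2GRAY)
def sub(g,p,w=4): return cv2.cornerSubPix(g,np.array(p,np.float32).reshape(-1,1,2),(w,w),(-1,-1),(3,50,.01)).reshape(-1,2)
p=sub(g,[(253,250),(309,250)]);P=ray(c,p,28);d=P[1]-P[0];print(p,L(P),"yaw world",np.arctan2(d[1],d[0]),np.hypot(*d[:2]))
a=np.arctan2(d[1],d[0]);m=P.mean(0)[:2]+60*np.array([np.sin(a),-np.cos(a)]);print("centre",m,L(m[None]))
s=pickle.load(open("s2.pkl","rb"));print("boss side",L(ray(s,[(361.3,213)],62)))
c1=pickle.load(open("w1.pkl","rb"));Q=ray(c1,[(387.2,179.9),(488.7,193.8),(376.4,236.3)],28);print(L(Q))
for e in (Q[0]-Q[1],Q[0]-Q[2]): print(np.arctan2(e[1],e[0]),np.hypot(*e[:2]))
# knob arms tips wrist: dark mask around hub
h=proj(c,[[*(R@[0,85]+o),104],[*(R@[0,35]+o),40],[*(R@[0,35]+o),20]]);print("hub,strap px up/down",h.round(1)*0.75)
E
```

```text
[[251.76279 251.42093]
 [309.52795 252.17322]] [[-92.9, -7.8], [-24.3, -16.4]] yaw world 0.13655485665681572 69.11787934485076
centre [ 554.83531067 -155.53902894] [[-66.1, -71.6]]
boss side [[-67.7, -69.8]]
[[-24.5, -17.2], [-39.6, -134.5], [-92.1, -8.2]]
1.7039164490965288 118.35286422896051
0.12943754854531858 68.18845179554249
hub,strap px up/down [[240.225 135.45 ]
 [243.9   159.075]
 [243.75  155.325]]
```

>>> {"op": "move_arm", "data": {"gripper": [1,1,1,1,1,1,1,1,1,1,1,1], "offset": [[-11,0,-41],[-11,0,-41],[-11,0,-41],[-11,0,-40],[0,45,0],[0,45,0],[0,45,0],[0,35,0],[0,25,0],[0,15,0],[0,10,0],[0,0,0]], "twist": [0.015,0,0,0,0,0,0,0,0,0,0,0]}}

```text
clock: 10.0
tcp_pos: [556.2, -155.0, 32.9]
ee_rot: [0.706, -0.705, -0.048, 0.048]
ft_force: [-0.3, -0.4, -0.1]
gripper_width: 1.001
```

>>> {"op": "move_arm", "data": {"gripper": [0.8,0.6,0.4,0.2,0.15,0.15,0.15,0.15,0.15], "offset": [[0,0,0],[0,0,0],[0,0,0],[0,0,0],[0,0,0],[0,0,0],[0,0,0],[0,0,0],[0,0,0]], "twist": [0,0,0,0,0,0,0,0,0], "squeeze": 30}}

```text
clock: 10.9
tcp_pos: [555.9, -155.0, 33.5]
ee_rot: [0.706, -0.705, -0.047, 0.048]
ft_force: [-1.8, -0.6, 1.7]
gripper_width: 0.251
```

```bash
python3 - <<'E'
from h import *
pose()
E
```

```text
t 10.9 tcp [ 555.9 -155.    33.5] phi 0.1348 down [-0.001  0.    -1.   ] F [-1.8 -0.6  1.7] T [-0.13  0.37 -0.01] w 23.1 q7 0.65
```

>>> {"op": "move_arm", "data": {"gripper": [0.15,0.15,0.15,0.15,0.15,0.15,0.15], "offset": [[0,0,0],[10,0,11],[15,0,16],[15,0,16],[12,0,14],[7,0,8],[0,0,0]], "twist": [-0.126,0,0,0,0,0,0]}}

```text
clock: 11.6
tcp_pos: [597.8, -74.0, 33.6]
ee_rot: [0.701, -0.701, -0.093, 0.092]
ft_force: [0.2, 1.4, -0.6]
gripper_width: 0.249
```

```bash
cat >> h.py <<'E'
o=np.array([600.14,-69.27]);Y=.2613;RF=np.array([[np.cos(Y),-np.sin(Y)],[np.sin(Y),np.cos(Y)]])
def loc():
    s,M=pose(); print("local",((s["tcp_pos"][:2]-o)@RF).round(1),"F local",(s["ft_force"][:2]@RF).round(1))
E
python3 - <<'E'
from h import *
loc()
import pickle
c=cam("wrist");save(c,"w3.png");s=cam("side")
k=cv2.convertScaleAbs(cv2.resize(s["im"][150:260,270:430],(800,550),interpolation=cv2.INTER_CUBIC),alpha=1.6);cv2.imwrite("pics/s3.png",k[:,:,::-1])
E
```

```text
t 11.6 tcp [597.8 -74.   33.6] phi 0.2632 down [ 0.001  0.001 -1.   ] F [ 0.2  1.4 -0.6] T [ 0.23 -0.06 -0.04] w 22.9 q7 0.6
local [-3.5 -4. ] F local [0.5 1.3]
```

View pics/s3.png

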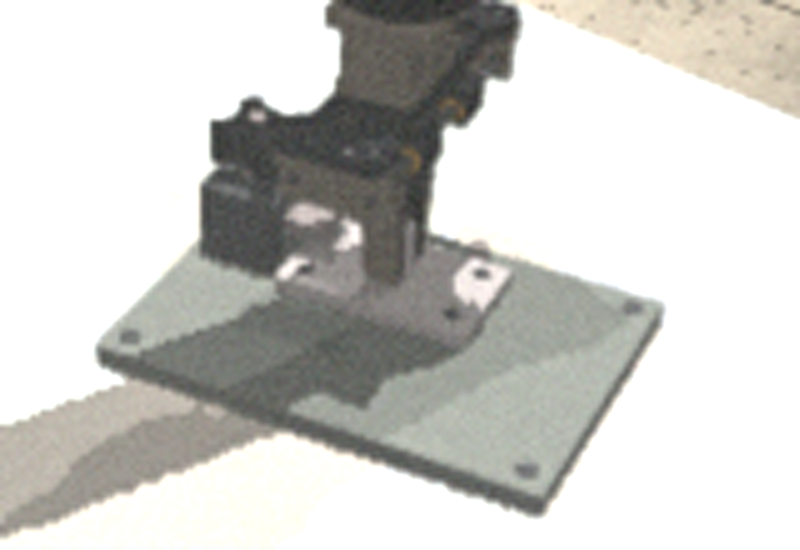

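The bracket is moving in flat, with the strap above its tower-side edge. Next I close the last few mm gently, watching the force.

>>> {"op": "move_arm", "data": {"gripper": [0.15,0.15,0.15,0.15], "offset": [[0,0,1],[0,0,1],[0,0,1],[0,0,0]], "twist": [0,0,0,0]}}

```text
clock: 12.1
tcp_pos: [595.5, -74.6, 33.5]
ee_rot: [-0.701, 0.701, 0.091, -0.092]
ft_force: [-0.8, -0.1, -1.1]
gripper_width: 0.251
```

>>> {"op": "move_arm", "data": {"gripper": [0.15,0.15,0.15,0.15], "offset": [[1,0,0],[1,0,0],[1,0,0],[0,0,0]], "twist": [0,0,0,0]}}

```text
clock: 12.5
tcp_pos: [599.0, -73.0, 33.5]
ee_rot: [0.701, -0.701, -0.092, 0.092]
ft_force: [-0.7, 0.1, -1.7]
gripper_width: 0.254
```

```bash
python3 -c "
from h import *
loc()"
```

```text
t 12.5 tcp [599.  -73.   33.5] phi 0.2611 down [ 0.  0. -1.] F [-0.7  0.1 -1.7] T [-0.13  0.12 -0.01] w 23.3 q7 0.6
local [-2.  -3.4] F local [-0.7  0.3]
```

Settled now, about 2 mm and 3 mm short. I continue towards contact.

>>> {"op": "move_arm", "data": {"gripper": [0.15,0.15,0.15,0.15,0.15], "offset": [[0,0,1],[0,0,1],[0,0,1],[0,0,0.5],[0,0,0]], "twist": [0,0,0,0,0]}}

```text
clock: 13.0
tcp_pos: [597.9, -69.7, 33.6]
ee_rot: [0.701, -0.701, -0.092, 0.092]
ft_force: [-0.3, -0.2, -3.4]
gripper_width: 0.255
```

```bash
python3 -c "
from h import *
loc()"
```

```text
t 13.0 tcp [597.9 -69.7  33.6] phi 0.261 down [-0.  0. -1.] F [-0.3 -0.2 -3.4] T [-0.09  0.08 -0.  ] w 23.5 q7 0.59
local [-2.2  0.2] F local [-0.3 -0.1]
```

>>> {"op": "move_arm", "data": {"gripper": [0.15,0.15,0.15,0.15], "offset": [[1,0,0],[1,0,0],[0.5,0,0],[0,0,0]], "twist": [0,0,0,0]}}

```text
clock: 13.4
tcp_pos: [599.1, -69.4, 33.5]
ee_rot: [0.701, -0.701, -0.091, 0.093]
ft_force: [-5.4, -1.2, 2.2]
gripper_width: 0.252
```

```bash
python3 -c "
from h import *
loc()"
```

```text
t 13.4 tcp [599.1 -69.4  33.5] phi 0.2607 down [-0.003  0.    -1.   ] F [-5.4 -1.2  2.2] T [-0.13  1.18  0.06] w 23.2 q7 0.59
local [-1.1  0.1] F local [-5.5  0.2]
```

The bracket touches the dowels in x at 5.5 N. It has not reached the stop in y yet.

>>> {"op": "move_arm", "data": {"gripper": [0.15,0.15,0.15,0.15,0.15], "offset": [[0,0,0.7],[0,0,0.7],[0,0,0.7],[0,0,0],[0,0,0]], "twist": [0,0,0,0,0]}}

```text
clock: 13.9
tcp_pos: [599.1, -69.3, 33.5]
ee_rot: [-0.7, 0.702, 0.091, -0.092]
ft_force: [-4.2, -4.2, -0.2]
gripper_width: 0.257
```

```bash
python3 -c "
from h import *
loc()"
```

```text
t 13.9 tcp [599.1 -69.3  33.5] phi 0.2595 down [-0.001 -0.002 -1.   ] F [-4.2 -4.2 -0.2] T [-0.96  0.97 -0.03] w 23.7 q7 0.59
local [-1.1  0.2] F local [-5.2 -3. ]
```

>>> {"op": "move_arm", "data": {"gripper": [0.15,0.15,0.15,0.15], "offset": [[1,0,1],[0,0,1],[0,0,0],[0,0,0]], "twist": [0,0,0,0]}}

```text
clock: 14.3
tcp_pos: [599.1, -69.3, 33.6]
ee_rot: [-0.7, 0.703, 0.09, -0.092]
ft_force: [-4.4, -7.9, 0.2]
gripper_width: 0.25
```

```bash
python3 -c "
from h import *
loc()
c=cam('wrist');save(c,'w4.png')
s=cam('side')
k=cv2.convertScaleAbs(cv2.resize(s['im'][165:235,300:400],(800,560),interpolation=cv2.INTER_CUBIC),alpha=1.7);cv2.imwrite('pics/s4.png',k[:,:,::-1])"
```

```text
t 14.3 tcp [599.1 -69.3  33.6] phi 0.2583 down [-0.001 -0.004 -1.   ] F [-4.4 -7.9  0.2] T [-1.83  1.21 -0.02] w 23.0 q7 0.58
local [-1.   0.3] F local [-6.3 -6.5]
```

View pics/w4.png

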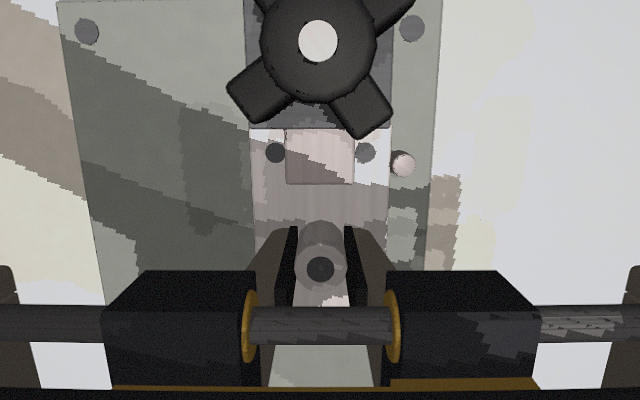

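The wrist view shows the plate under the strap, with its edge on the tower face and against the dowel at (402,164). Force shows contact on both axes. Release and lift.

>>> {"op": "move_arm", "data": {"gripper": [0.35,0.5,0.7,0.9,1,1,1,1,1,1,1], "offset": [[0,0,0],[0,0,0],[0,0,0],[0,0,0],[0,-5,0],[0,-20,0],[0,-40,0],[0,-50,0],[0,-50,0],[0,-35,0],[0,0,0]], "twist": [0,0,0,0,0,0,0,0,0,0,0]}}

```text
clock: 15.5
tcp_pos: [603.6, -65.4, 240.0]
ee_rot: [-0.701, 0.701, 0.096, -0.088]
ft_force: [-0.5, -0.2, -0.3]
gripper_width: 1.001
```

>>> {"op": "move_arm", "data": {"gripper": [1,1,1,1,1], "offset": [[0,0,40],[0,0,40],[0,0,40],[0,0,20],[0,0,0]], "twist": [0,0,0,0,0]}}

```text
clock: 16.0
tcp_pos: [563.0, 74.4, 233.0]
ee_rot: [0.701, -0.7, -0.094, 0.095]
ft_force: [-0.6, 0.4, -0.5]
gripper_width: 1.002
```

```bash
python3 - <<'E'
from h import *
import pickle
loc();c=cam("wrist");save(c,"w5.png");pickle.dump(c,open("w5.pkl","wb"))
A=[(35,60,28),(35,-60,28),(-35,-60,28),(-35,60,28),(0,0,62),(41,40,32),(41,-40,32)]
W=[[*(RF@a[:2]+o),a[2]] for a in A];print(proj(c,W).round(1).tolist())
E
```

```text
t 16.0 tcp [563.   74.4 233. ] phi 0.2673 down [-0.001  0.001 -1.   ] F [-0.6  0.4 -0.5] T [-0.16  0.07  0.05] w 92.2 q7 0.21
local [  1.2 148.4] F local [-0.4  0.5]
[[349.4, 248.1], [346.7, 339.8], [289.2, 339.5], [287.5, 247.7], [318.0, 311.7], [354.5, 265.9], [352.4, 327.5]]
```

View pics/w5.png

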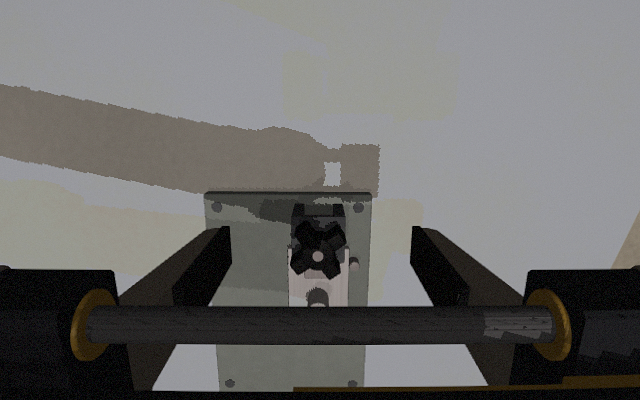

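The rod blocks most of the bracket here, so I go back to the earlier viewing pose.

>>> {"op": "move_arm", "data": {"gripper": [1,1,1,1,1,1,1,1,1,1,1,1], "offset": [[0,-8,-45],[0,-8,-45],[0,0,0],[0,0,0],[0,0,0],[0,0,0],[0,0,0],[0,0,0],[0,0,0],[0,0,0],[0,0,0],[0,0,0]], "twist": [0,0.14,0.14,0.14,0.14,0.14,0.14,0.14,0.14,0.14,0.14,0.14]}}

```text
clock: 17.25
tcp_pos: [587.4, -19.1, 249.5]
ee_rot: [-0.565, 0.566, -0.424, 0.425]
ft_force: [1.2, 0.2, -0.2]
gripper_width: 0.998
```

>>> {"op": "move_arm", "data": {"gripper": [1,1,1], "offset": [[0,0,-40],[0,0,0],[0,0,0]], "twist": [0.03,0,0]}}

```text
clock: 17.55
tcp_pos: [548.9, -29.9, 249.9]
ee_rot: [0.561, -0.56, 0.431, -0.431]
ft_force: [0.0, -0.1, -0.1]
gripper_width: 1.003
```

```bash
python3 - <<'E'
from h import *
import pickle
loc();c=cam("wrist");pickle.dump(c,open("w6.pkl","wb"))
A=[(35,60,28),(35,-60,28),(-35,-60,28),(-35,60,28),(0,0,62),(41,40,32),(41,-40,32)]
W=[[*(RF@a[:2]+o),a[2]] for a in A];q=proj(c,W);print(q.round(1).tolist())
u,v=q.mean(0).astype(int);u0=max(u-130,0);v0=max(v-95,0);print("crop origin",u0,v0)
k=cv2.convertScaleAbs(cv2.resize(c["im"][v0:v0+190,u0:u0+260],None,fx=3,fy=3,interpolation=cv2.INTER_CUBIC),alpha=1.3);cv2.imwrite("pics/w6.png",k[:,:,::-1])
E
```

```text
t 17.55 tcp [548.9 -29.9 249.9] phi -1.3115 down [ 0.001  0.    -1.   ] F [ 0.  -0.1 -0.1] T [ 0.05  0.09 -0.04] w 92.3 q7 -1.07
local [-39.3  51.3] F local [-0.  -0.1]
[[311.4, 100.5], [423.7, 100.5], [419.5, 165.3], [311.9, 165.4], [371.0, 136.2], [330.2, 94.5], [406.2, 94.6]]
crop origin 237 27
```

View pics/w6.png

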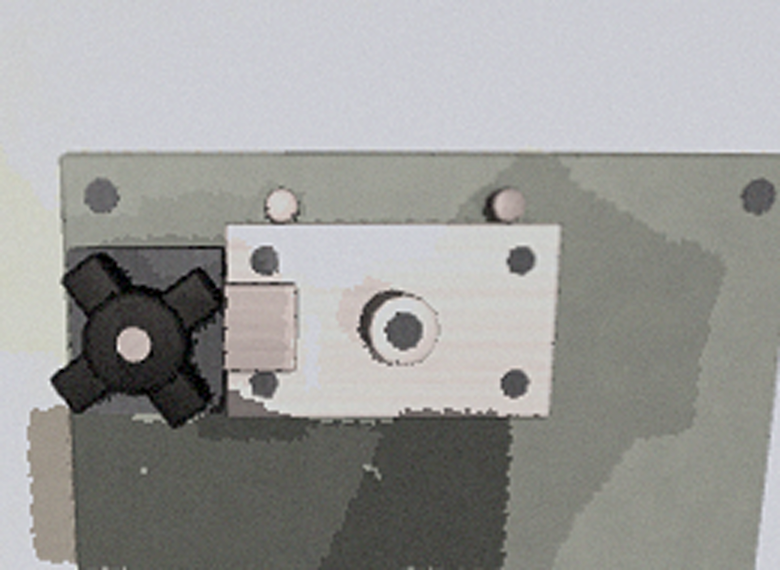

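The last picture shows the plate edge lying along both dowels (row 224 of the crop at both ends). The boss is within 1 px of its predicted home, the plate butts the tower, and the knob sits at about 2.2 rad. I hand in.

```bash
python3 -c "
from h import *
print(job_done())"
```

```text
the job is handed in; nothing more can be done
None
```

The clamp is open and the bracket is home. I handed the job in at about 17.6 s of the 58 s allowed, with the gripper open, well clear and touching nothing.

- **Knob:** I gripped it at 45 N and it broke loose anticlockwise. I then turned it about 2.23 rad in one grasp, until about 1.6 N m of reaction showed it had reached the stop. The pictures show the strap raised and the knob left at about 2.2 rad.
- **Bracket:** I gripped it by the boss, squared it to the fixture and slid it flat under the strap. I pressed it about 6 N against the dowels and about 6 N against the end stop, where it stopped advancing, then let go.
- **Last check:** In the final picture, the plate edge is parallel to the dowel line. The boss and the plate corners I compared are within about 1 px of their predicted home, roughly 1 mm.
- **Disagreement:** The measured x position is about 1 mm short. The dowels and knob hub read about 1 mm short in x too, so I put it down to calibration, with contact judged by force.
- **Not checked:** I did not look again from the side after release to confirm the bracket lies flat. I never went near the piston, filter or wrench, and did not look at them again at the end.

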